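# Wedge the lens carrier into its tapered dovetail way

## Task

Stand the lens carrier on the open front end of the rail plate, narrow end of its dovetail foot towards the jaws, and slide it in between the two jaws until it wedges tight, so that it stays gripped when you let go. Feel for the tight point, since the plain jaw is never clamped in quite the same place: a firm push of about 15 N is right, and do not ram it. Leave the other things on the bench alone.

Things in the scene. Friction and masses are not known exactly. Their poses are not given: they have to be found in the camera images.
- carrier: loose lens carrier, 0.28 to 0.46 kg. Steel dovetail foot 80 mm long, 12 mm high; underside 40 mm wide at the front end (+x), 51 mm at the rear (-x), 4 degrees a side; flanks lean inward 30 degrees going up. Grip stem towards the rear; grey round lens cell 38 mm across at x 20 to 30, z 25 to 63. Origin: centre of underside; x to the narrow end, z up. Starts upright, lens away from the robot
- stem (a point): point in the carrier's plain grey grip stem: 17 mm behind the carrier's origin, 50 mm above its underside. The stem is 22 mm (x) by 20 mm (y), top 75 mm above the underside, and stands 12 mm ahead of the foot's rear end. Axes as the carrier's
- heel (a point): middle of the back face of the carrier's heel, the low steel block at the foot's rear end: 40 mm behind the carrier's origin, 18 mm above its underside. The heel is 26 mm wide, its top 24 mm above the underside, so 12 mm above the jaws when the foot is in; pushing here, level along the way, drives the foot in squarely. Pushed high on the stem it may bind early
- way: fixed aluminium rail plate, 240 mm (x) by 124 mm (y), 6 mm thick. Two jaws 12 mm high stand on it from x = -20 to 115, undercut 30 degrees, closing in 4 degrees a side towards +x to match the foot: aluminium plain jaw at +y, sprung steel jaw at -y. A ledge with screws, 18 mm high, lies at y -53 to -67. Origin: centre of underside, on the bench; +x (way inward) points away from the robot, yaw within 0.35
- front_end (a point): on the top face of the plate's open flat front end, 70 mm before the way's origin: a carrier set down with its origin here stands in line with the way, 10 mm short of the jaws. The plate's front edge is 50 mm nearer the robot. Axes as the way's
- mouth (a point): where the jaws begin: middle of their wide opening, on the plate's top face, 20 mm before the way's origin. Gap on the floor here 53 mm at middle setting, 39 mm between the jaws' top edges, so the foot enters only from the front end, narrow end first. Axes as the way's
- seat (a point): on the plate's top face, 30 mm past the way's origin: at middle setting the carrier's origin is here when the foot first touches both jaws. The plain jaw is clamped up to 4 mm nearer or farther each time, not measured; 1 mm moves that point 7 mm, so it lies up to 30 mm either way along x. A 15 N push takes it some 4 to 7 mm further; friction then holds it
- sprung_jaw: the bright steel jaw on the way's -y side, 135 mm long, 12 mm high; the foot presses it back towards -y, 1 mm for every 30 N, 3 mm at most; the faces are smooth and oiled. Origin on the plate's top face, over the way's origin at rest; axes as the way's
- amber_bottle: bystander: small brown bottle with white cap, 45 mm across, 78 mm high; origin centre of underside. It stands on the side of the plate opposite the carrier
- beaker: bystander: clear plastic beaker, 53 mm across, 67 mm high; origin centre of underside
- timer: bystander: white lab timer standing upright, 24 x 68 x 60 mm; origin centre of underside
- marker: bystander: marker pen with black cap lying on the bench, 135 x 11 x 12 mm, along x; origin centre of underside
There are look-alikes about, which are no part of the job. What is shaped like the carrier but blue or orange is not meant.

How it is judged:
On the way, in this order (a step that is already met when the one before it is completed fails the run):
1. the carrier's foot is on the plate's open front end, in line with the way, before it goes in between the jaws (x of carrier in the frame of way between -0.1 and -0.025 m and y of carrier in the frame of way between -0.015 and 0.015 m and z of carrier in the frame of way below 0.014 m), for 0.1 s.
2. the carrier is pressed tight between the jaws (contact force between carrier and sprung_jaw above 10 N and x of carrier in the frame of way above -0.01 m), for 0.1 s.
At the end, for the whole second after the job is handed in: Carrier wedged by itself between the jaws: pressing on the sprung jaw with over 10 N, its origin no more than 10 mm short of the way's origin or past it, foot down on the plate (within 4 mm), upright and in line with the way within 0.08 rad, at rest (all of step 2 and z of carrier in the frame of way below 0.01 m and angle between carrier's own z axis and vertical below 0.08 rad and angle between the x axis of carrier and the x axis of way, either way round below 0.08 rad and linear speed of carrier below 0.01 m/s); the robot touches nothing.
It fails at once if the carrier is rammed: it presses on the sprung jaw with more than 38 N (some 23 to 32 N of push) (contact force between carrier and sprung_jaw above 38 N).
It fails at once if a bystander (bottle, beaker, timer or marker) is moved by more than 25 mm (distance of any of amber_bottle, beaker, timer, marker from where it was at the start of the episode above 0.025 m).
It also fails if it takes over 61 s, if anything falls off the work surface, if the arm or the gripper's body presses on something with over 40 N, if the wrist force passes 120 N, or if a joint passes its speed limit or range.

## Robot

A 6-joint arm with a two-finger parallel gripper is mounted at the origin on a cart in front of the work surface, level with it; the furniture and walls round the work are solid. World frame = base frame: x ahead of the robot, y to its left, z up, the work surface at z = 0. Lengths are in m, angles in rad, forces in N, time in s.
With the tool pointing down it reaches from about 0.425 to 0.95 m from the base axis. Payload 3.5 kg.
Tool frame: the origin (TCP) lies midway between the tips of the shut fingers; the grasp point (between the pads) lies 19 mm behind it (ctrl.pinch_z is the distance from the TCP to the grasp point, in m); z points along the fingers, y is the line along which they close (so a half turn about z gives the same grasp; the last joint's range is limited). The gripper opens to 85 mm and grips with 20 to 120 N. Pads are 22 mm wide; open, the fingers measure 114 mm over their backs; the gripper's body (76 mm by 85 mm) begins 54 mm behind the grasp point. The pads swing forward as they close: fully open they stand 13 mm farther back than shut.
Start: joints at [1.094, 0.286, 1.577, -0, 1.279, -0.15], TCP at [0.217, 0.639, 0.231] pointing down, gripper open.
Joint ranges: [-2.77, 2.77], [-0.9, 2.22], [0.21, 2.48], [-1.53, 4.67], [0.24, 2.81], [-2.84, 2.84]. Speed limits (rad/s): [2.79, 2.79, 3.14, 3.14, 3.14, 3.14].

## Interface

Orientations are given as a unit quaternion [x, y, z, w].
In Python, from plant import get_state, viewer, sign_off, ctrl gives the robot as it stands. The module is installed in compiled form; this text tells all that it offers.
- The arm moves only by the shell command python3 -m handwheel 'ROWS' [FORCE]. ROWS is JSON, a list that holds one entry, the list of rows, each a list of 5 numbers: the finger opening in m, from 0 to 0.0854, then the shift along the tool's x, y, z in m, then the turn about the tool's z in degrees. In form: [[[claw, x, y, z, spin], ...]]. A call has 1 to 12 rows; each row shifts and turns the commanded pose from where the row before left it, along the tool's axes as they then stand; what a row does not reach is not made up. A row lasts 1/12 s, in which the tool goes at most 41.7 mm and 7.16 degrees, less where a joint would pass 70% of its speed; a pose out of reach is approached as far as the arm can. A call is refused whole if a number of a shift passes 0.0417 or a number of a turn 7.16, either way. A call with a gripper value outside its range is refused whole. The fingers move at their own pace and stop on an object; FORCE is the grip in N (left out, the last holds). Time passes only in rows, so rows that do not move let the fingers close. It gives the time, the measured TCP pose, the force, the opening and the grip force at its end, in the units of the state.
- get_state(): the state, without advancing time (a new reading comes with each control period).
- viewer.read_camera(name): name is "scene" or "top"; returns the picture (384x512x3 uint8, blue, green, red); there is no depth.
- viewer.camera_params(name): a dict with "fov_y" (degrees; the focal length in pixels is half the picture's height over the tangent of half this angle, whatever the lens; pixels are square), "cx", "cy" (the principal point, pixels), "xyz" and "attitude" of the camera in the world. Camera axes: x right, y up, looking along -z (the intrinsics and any distortion apply to the point x, -y, -z); pixel columns grow to the right and rows downward; lengths in m; the calibration is good to about 2 mm. A picture is of the moment at which its call begins. camera_params takes no time and is no camera call.
- sign_off(): hands the job in; it is judged then, once.
Trained networks look in the newest picture that a camera, given by its name, has taken for a name from the list of things; names that differ only in an ending like _2 or _b are one class to them, and where a whole thing is asked for, a point or a joint stands for the part that bears it (a point fixed in the world has none). Each returns a list of dicts, best first, with "confidence" (0 to 1); they miss things now and then, are a little off and sometimes report something else, mostly with a low value. They report only what shows in the picture. A call takes as long as a camera call. They do not tell look-alikes from the thing itself.
- viewer.look_for(camera, name): "extent" ([left, top, width, height] as shares, 0 to 1, of the picture: columns of its width, rows of its height, round what is visible of it).
- viewer.outline_of(camera, name): "mask" (384x512 bool, what is visible of it) and "extent" ([left, top, width, height] as shares, 0 to 1, of the picture: columns of its width, rows of its height, round what is visible of it).
- viewer.pinpoint(camera, name): "xy" ([column, row] as shares, 0 to 1, of the picture: columns of its width, rows of its height: a listed point, or the origin of a listed thing).
The state is a dict: "time": time; "qpos": joint angles; "dq": joint speeds; "joint_efforts": joint torques, N m; "eef_pos": TCP position; "tcp_rot": TCP orientation; "contact_force": force on the tool from outside, world axes, zero at the start; "wrist_torque": the same for the moment, N m; "opening": opening from 0.0 (shut) to 1.0 (fully open); "finger_force": force on a finger pad.
Only numpy, scipy, OpenCV 4.12 (cv2) and the standard library are available. Lean on these libraries where they do the work, as an engineer would, in place of code of your own. Each camera call takes 0.05 s, during which the arm holds its last target. There are 200 camera calls.

## Working session

There is one attempt and no reset: what is moved stays moved. The work goes in short steps, Python scripts to look and compute and a shell command to move; the robot and the scene stay as the last step left them, time stands still between calls to the robot, and variables do not carry over. Pictures are saved under pics/ and viewed, at most 10 in all, crops included, and the job is handed in when it is done.

```bash
mkdir -p pics
cat > h.py <<'E'
import numpy as np, cv2
from plant import get_state, viewer, sign_off, ctrl
from scipy.spatial.transform import Rotation as R
W,H=512,384
def cam(n):
    p=viewer.camera_params(n); f=H/2/np.tan(np.radians(p['fov_y'])/2)
    a=np.array(p['attitude'],float)
    Rm=R.from_quat(a).as_matrix() if a.size==4 else a.reshape(3,3)
    return p,f,Rm,np.array(p['xyz'])
def ray(n,u,v):
    p,f,Rm,o=cam(n); d=Rm@np.array([(u-p['cx'])/f,-(v-p['cy'])/f,-1.]); return o,d/np.linalg.norm(d)
def atz(n,u,v,z):
    o,d=ray(n,u,v); return o+d*(z-o[2])/d[2]
def tri(u1,u2,a='scene',b='top'):
    o1,d1=ray(a,*u1); o2,d2=ray(b,*u2)
    s=np.linalg.lstsq(np.c_[d1,-d2],o2-o1,rcond=None)[0]
    A,B=o1+s[0]*d1,o2+s[1]*d2; return (A+B)/2,np.linalg.norm(A-B)
def proj(n,P):
    p,f,Rm,o=cam(n); q=Rm.T@(np.array(P)-o); return p['cx']+f*q[0]/-q[2],p['cy']-f*q[1]/-q[2]
E
python3 - <<'E'
from h import *
np.set_printoptions(precision=4,suppress=True)
for c in('scene','top'):
    im=viewer.read_camera(c); cv2.imwrite(f'pics/{c}0.png',im); print(c,viewer.camera_params(c))
    for n in('carrier','stem','heel','way','front_end','mouth','seat','amber_bottle','beaker','timer','marker'):
        print(n,[(np.round(np.array(d['xy'])*[W,H],1).tolist(),round(d['confidence'],2)) for d in viewer.pinpoint(c,n)])
s=get_state();print(s,ctrl.pinch_z)
E
```

```text
scene {'fov_y': 53.38733031770904, 'cx': 254.67080918488216, 'cy': 195.545337643372, 'xyz': array([-0.091 , -0.3627,  0.7858]), 'attitude': array([ 0.3159, -0.1986, -0.4714,  0.7991])}
carrier [([382.0, 259.2], 0.91), ([179.4, 205.4], 0.89), ([317.9, 243.1], 0.66)]
stem [([323.7, 236.5], 0.91), ([175.7, 187.1], 0.77), ([382.0, 249.0], 0.69)]
heel [([370.8, 260.0], 0.97), ([167.4, 194.0], 0.9), ([321.2, 252.3], 0.76), ([153.0, 171.5], 0.56), ([321.9, 240.3], 0.44)]
way [([323.3, 234.6], 0.64), ([243.9, 200.8], 0.6)]
front_end [([233.1, 215.5], 0.74)]
mouth [([244.3, 207.3], 0.69)]
seat [([254.8, 196.0], 0.97), ([246.8, 201.4], 0.32)]
amber_bottle [([154.3, 170.9], 0.74)]
beaker [([335.5, 205.1], 0.75)]
timer [([193.1, 151.9], 0.79)]
marker [([362.0, 309.1], 0.72)]
top {'fov_y': 52.113173717165814, 'cx': 257.6334385705988, 'cy': 188.8059917253477, 'xyz': array([ 0.4147, -0.0411,  1.2199]), 'attitude': array([-0.0268,  0.0451,  0.7101, -0.7022])}
carrier [([186.9, 218.6], 0.95), ([314.7, 194.5], 0.89), ([359.0, 189.4], 0.6)]
stem [([182.0, 218.4], 0.91), ([363.4, 235.5], 0.75), ([314.9,
[... 243 characters left out ...]
([239.3, 178.3], 0.82)]
amber_bottle [([134.5, 195.4], 0.7)]
beaker [([310.4, 151.5], 0.64), ([310.0, 194.6], 0.26)]
timer [([152.1, 153.3], 0.74), ([236.7, 174.1], 0.61)]
marker [([361.0, 233.6], 0.48)]
{'time': 1.2, 'qpos': array([ 1.094 ,  0.2863,  1.5767, -0.    ,  1.2786, -0.15  ]), 'dq': array([-0.0002,  0.0008, -0.0001, -0.0004,  0.0007, -0.0017]), 'joint_efforts': array([ -0.0007, -40.5952, -29.2942,  -0.0001,   0.0006,   0.    ]), 'eef_pos': array([0.2166, 0.6393, 0.2313]), 'tcp_rot': array([ 0.1627,  0.9867, -0.    ,  0.    ]), 'contact_force': array([0.186 , 0.6661, 0.9873]), 'wrist_torque': array([0.0436, 0.0235, 0.0355]), 'finger_force': 0.0, 'opening': 1.000799371987407} 0.0187
```

View pics/scene0.png

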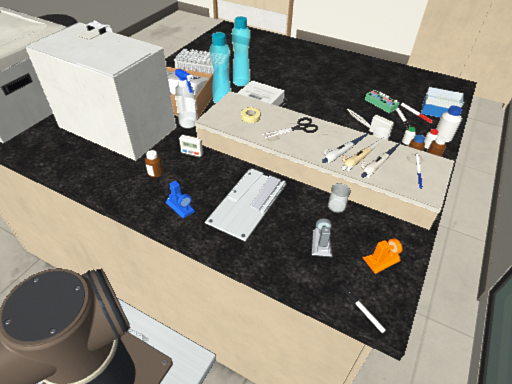

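View pics/top0.png

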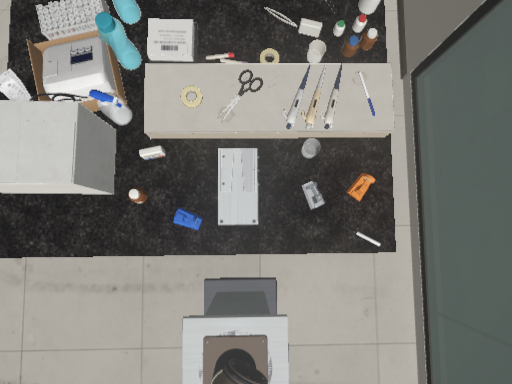

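Run:
```python
from h import *
np.set_printoptions(precision=4,suppress=True)
for P in([0,0,0],[.217,.639,.231],[.6,0,0]): print(P,proj('scene',P),proj('top',P))
T={'stem':((323.7,236.5),(314.9,200.8)),'heel':((321.2,252.3),(318.3,207.9)),'carrier':((317.9,243.1),(314.7,194.5)),'front':((233.1,215.5),(236.8,205.9)),'mouth':((244.3,207.3),(235.5,193.1)),'seat':((254.8,196),(239.3,178.3)),'way':((243.9,200.8),(238.2,186.4)),
'bottle':((154.3,170.9),(134.5,195.4)),'beaker':((335.5,205.1),(310.4,151.5)),'timer':((193.1,151.9),(152.1,153.3)),'marker':((362,309.1),(361,233.6))}
for k,(a,b) in T.items(): print(k,*tri(a,b))
a=cv2.imread('pics/scene0.png')[205:270,285:350];b=cv2.imread('pics/top0.png')[170:220,290:340]
c=cv2.imread('pics/top0.png')[140:235,205:270]
d=cv2.imread('pics/scene0.png')[160:245,200:290]
r=lambda i:cv2.resize(i,(390,290),interpolation=cv2.INTER_CUBIC)
r=lambda i:cv2.resize(cv2.copyMakeBorder(i,0,0,0,max(0,int(i.shape[0]*4/3)-i.shape[1]),0),(390,290),interpolation=cv2.INTER_CUBIC)
cv2.imwrite('pics/crop1.png',np.vstack([np.hstack([r(a),r(b)]),np.hstack([r(d),r(c)])]))
```

```text
[0, 0, 0] (np.float64(104.23408365123868), np.float64(380.57045489464826)) (np.float64(235.2516643879087), np.float64(369.0001717600063))
[0.217, 0.639, 0.231] (np.float64(-58.39335713301813), np.float64(125.750029220375)) (np.float64(-34.06265801675448), np.float64(315.02559940815837))
[0.6, 0, 0] (np.float64(253.02502235140975), np.float64(188.9809466015779)) (np.float64(233.96362775040538), np.float64(169.68304855381814))
stem [ 0.4977 -0.2472  0.0478] 0.007343795186585875
heel [ 0.4762 -0.2586  0.0166] 0.0010372115920608339
carrier [ 0.5158 -0.2447 -0.0005] 0.016085622662595372
front [ 0.4844 -0.0054  0.0024] 0.006501669346218913
mouth [ 0.5287 -0.0072 -0.0067] 0.007209710674568724
seat [ 0.573  -0.0182  0.0044] 0.0037962959584419476
way [ 0.5433 -0.0083  0.0074] 0.011306410955229468
bottle [ 0.5255  0.3072 -0.0091] 0.007913317518539138
beaker [ 0.6524 -0.2366  0.0089] 0.008543621905726986
timer [ 0.6574  0.2548 -0.0076] 0.0065688048797556435
marker [ 0.3952 -0.3944 -0.0096] 0.002923341315575837
```

View pics/crop1.png

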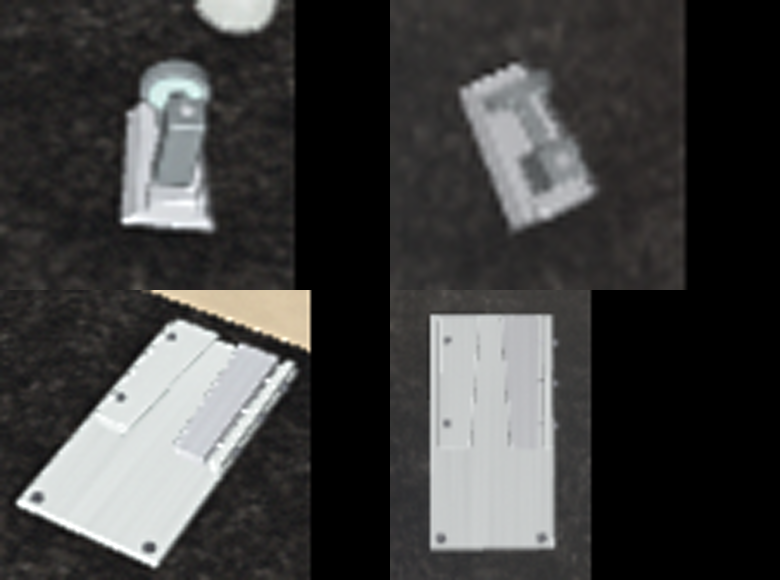

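Candidates: blue look-alike at scene (179,200) / top (187,218), orange look-alike at (382,258) / (360,187), and the grey steel one at (321,240) / (314,195). The crop shows plain grey with a steel foot and the lens facing away, so the grey one is the carrier. The plate's open end faces the robot, with corners at about (218,225) and (258,225) in top. Next I'll fit silhouettes in both views to get precise poses.

```bash
cat > fit.py <<'E'
from h import *
from scipy.optimize import minimize
S=4
def box(x0,x1,y0,y1,z0,z1): return np.array([[x,y,z] for x in(x0,x1) for y in(y0,y1) for z in(z0,z1)],float)
t=12*np.tan(np.radians(30))
foot=np.array([[40,s*20,0] for s in(1,-1)]+[[-40,s*25.5,0] for s in(1,-1)]+[[40,s*(20-t),12] for s in(1,-1)]+[[-40,s*(25.5-t),12] for s in(1,-1)])
a=np.linspace(0,2*np.pi,24)
lens=np.array([[x,19*np.cos(i),44+19*np.sin(i)] for x in(20,30) for i in a])
CAR=[foot,lens,box(-28,-6,-10,10,0,75),box(-40,-28,-13,13,12,24)]
WAY=[box(-120,120,-62,62,0,6)]
def render(c,parts,p,z=0):
    cs,sn=np.cos(p[2]),np.sin(p[2]); m=np.zeros((H*S,W*S),np.uint8)
    pr,f,Rm,o=cam(c)
    for q in parts:
        q=q/1000@np.array([[cs,sn,0],[-sn,cs,0],[0,0,1]])+[p[0],p[1],z]
        k=(q-o)@Rm; uv=np.c_[pr['cx']+f*k[:,0]/-k[:,2],pr['cy']-f*k[:,1]/-k[:,2]]
        h=cv2.convexHull(((uv+.5)*S*16).astype(np.int32)); cv2.fillConvexPoly(m,h,1,shift=4)
    return m
def mask(c,im,ctr,r,th):
    g=cv2.resize(im.max(2),None,fx=S,fy=S,interpolation=cv2.INTER_CUBIC)
    w=np.zeros_like(g); cv2.circle(w,(int(ctr[0]*S),int(ctr[1]*S)),int(r*S),1,-1)
    m=((g>th)&(w>0)).astype(np.uint8)
    m=cv2.morphologyEx(m,cv2.MORPH_CLOSE,np.ones((9,9),np.uint8))
    n,l,st,_=cv2.connectedComponentsWithStats(m)
    return (l==1+st[1:,4].argmax()).astype(np.uint8)
def fit(parts,masks,p0,z=0):
    def cost(v):
        p=v/np.array([1,1,5.]); e=0
        for c,m in masks.items():
            r=render(c,parts,p,z); e+=1-(r&m).sum()/(r|m).sum()
        return e
    s=np.array(p0)*[1,1,5]
    best=None
    for k in range(2):
        o=minimize(cost,s,method='Nelder-Mead',options=dict(initial_simplex=np.array([s]+[s+d*(.02,.006)[k] for d in np.eye(3)]),xatol=1e-4,fatol=1e-4)); s=o.x
    return o.x/[1,1,5],o.fun,{c:cost and None for c in ()}
E
python3 - <<'E'
from fit import *
I={c:cv2.imread(f'pics/{c}0.png') for c in('scene','top')}
for nm,parts,ctr,r,th,p0 in(('carrier',CAR,{'scene':(321,238),'top':(314,195)},24,85,(.51,-.245,.4)),('way',WAY,{'scene':(246,204),'top':(238,187)},50,110,(.55,-.01,0))):
    M={c:mask(c,I[c],ctr[c],r,th) for c in I}
    if nm=='way': M['top'][:int(140*S)]=0
    for sub in(M,{'scene':M['scene']},{'top':M['top']}):
        p,f,_=fit(parts,sub,p0); print(nm,list(sub),p.round(4),round(f,3))
    p,f,_=fit(parts,M,p0)
    for c in I:
        for m,col in((M[c],(0,0,255)),(render(c,parts,p),(0,255,0))):
            big=I.setdefault(c+'b',cv2.resize(I[c],None,fx=S,fy=S))
            cv2.drawContours(big,cv2.findContours(m,0,2)[0],-1,col,1)
a=I['sceneb'][600:1000,780:1420];b=I['topb'][560:960,820:1400]
cv2.imwrite('pics/ov.png',cv2.resize(np.hstack([a,b]),(800,262)))
T=R.from_quat(get_state()['tcp_rot']).as_matrix();print(T.round(3),get_state()['time'])
# heights by two views: stem top from network & brightness-free check
print('heel h',tri((321.2,252.3),(318.3,207.9)))
E
```

```text
carrier ['scene', 'top'] [ 0.5186 -0.2431  0.3993] 0.152
carrier ['scene'] [ 0.5156 -0.2437  0.4025] 0.028
carrier ['top'] [ 0.52   -0.2437  0.3986] 0.046Traceback (most recent call last):
  File "<stdin>", line 9, in <module>
RuntimeError: dictionary changed size during iteration
```

Run:
```python
from fit import *
I={c:cv2.imread(f'pics/{c}0.png') for c in('scene','top')}
ctr={'scene':(246,204),'top':(238,187)}
M={c:mask(c,I[c],ctr[c],50,110) for c in I}
M['top'][:int(140*S)]=0
for sub in({'scene':M['scene']},{'top':M['top']}):
    c=list(sub)[0]
    p,f,_=fit(WAY,sub,(.55,-.01,0)); print(c,p.round(4),round(f,3))
    b=cv2.resize(I[c],None,fx=S,fy=S)
    for m,col in((M[c],(0,0,255)),(render(c,WAY,p),(0,255,0)),(render(c,CAR,(.5156,-.2437,.4025) if c=='scene' else (.52,-.2437,.3986)),(0,255,0))): cv2.drawContours(b,cv2.findContours(m,0,2)[0],-1,col,1)
    cv2.imwrite(f'pics/{c}_b.png',b)
a=cv2.imread('pics/scene_b.png')[600:1060,780:1420];b=cv2.imread('pics/top_b.png')[520:980,820:1400]
cv2.imwrite('pics/ov.png',cv2.resize(np.hstack([a,b]),(800,302)))
T=R.from_quat(get_state()['tcp_rot']).as_matrix();print(T.round(3),get_state()['time'])
```

```text
scene [ 0.545  -0.0102 -0.0014] 0.025
top [ 0.5492 -0.0102 -0.0013] 0.008
[[-0.947  0.321  0.   ]
 [ 0.321  0.947 -0.   ]
 [-0.    -0.    -1.   ]] 1.2
```

View pics/ov.png

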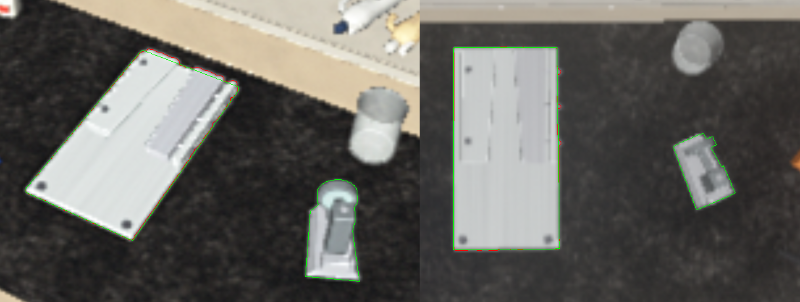

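```bash
python3 -m handwheel '[[[0.085,0,0,0,7],[0.085,0,0,0,7],[0.085,0,0,0,7],[0.085,0,0,0,7],[0.085,0,0,0,7],[0.085,0,0,0,7],[0.085,0,0,0,7],[0.085,0,0,0,7],[0.085,0,0,0,7],[0.085,0,0,0,7]]]'; python3 -m handwheel '[[[0.085,0,0,0,7],[0.085,0,0,0,7],[0.085,0,0,0,7],[0.085,0,0,0,7],[0.085,0,0,0,7],[0.085,0,0,0,7],[0.085,0,0,0,7],[0.085,0,0,0,7],[0.085,0,0,0,7],[0.085,0,0,0,5.4]]]'
cat > go.py <<'E'
import sys; from h import *
# shift in tool axes to reach world target, optional yaw of tool x
t=np.array([float(v) for v in sys.argv[1:4]]); s=get_state(); M=R.from_quat(s['tcp_rot']).as_matrix()
yaw=np.degrees(np.arctan2(M[1,0],M[0,0]))
print('t',round(s['time'],2),'pos',s['eef_pos'].round(4),'yaw',yaw.round(2),'F',s['contact_force'].round(1))
print('tool shift mm',(1000*M.T@(t-s['eef_pos'])).round(1), 'spin',round(yaw-float(sys.argv[4]),2) if len(sys.argv)>4 else '')
E
python3 go.py .48 .2 .231 22.92
```

```text
time: 2.03
eef_pos: [0.2167, 0.6393, 0.2313]
tcp_rot: [0.701, 0.713, -0.0, -0.0]
contact_force: [0.1, 0.2, -0.6]
opening: 0.999
finger_force: 0.0
time: 2.87
eef_pos: [0.2166, 0.6393, 0.2313]
tcp_rot: [0.981, 0.196, -0.0, 0.0]
contact_force: [0.8, -0.4, -0.6]
opening: 0.999
finger_force: 0.0
t 2.87 pos [0.2166 0.6393 0.2313] yaw 22.55 F [ 0.8 -0.4 -0.6]
tool shift mm [7.470e+01 5.067e+02 3.000e-01] spin -0.37
```

```bash
python3 -m handwheel '[[[0.085,0.006,0.036,0,0],[0.085,0.006,0.036,0,0],[0.085,0.006,0.036,0,0],[0.085,0.006,0.036,0,0],[0.085,0.006,0.036,0,0],[0.085,0.006,0.036,0,0],[0.085,0.006,0.036,0,0],[0.085,0.006,0.036,0,0],[0.085,0.006,0.036,0,0],[0.085,0.006,0.036,0,0],[0.085,0.006,0.036,0,0],[0.085,0.006,0.036,0,0]]]' | head -2; python3 -m handwheel '[[[0.085,0.002,0.037,0,0],[0.085,0.002,0.037,0,0],[0.085,0,0,0,0]]]' | head -2;  python3 go.py .5023 -.2501 .231 22.92;python3 go.py .5023 -.2501 .032 22.92
```

```text
time: 3.87
eef_pos: [0.4516, 0.2676, 0.2317]
time: 4.12
eef_pos: [0.4859, 0.1978, 0.2317]
t 4.12 pos [0.4859 0.1978 0.2317] yaw 22.53 F [ 1.2  0.1 -0.3]
tool shift mm [-156.5  420.     1.7] spin -0.39
t 4.12 pos [0.4859 0.1978 0.2317] yaw 22.53 F [ 1.2  0.1 -0.3]
tool shift mm [-156.7  419.4  200.7] spin -0.39
```

```bash
python3 -m handwheel '[[[0.085,-0.014,0.038,0.005,-0.4],[0.085,-0.014,0.038,0.005,0],[0.085,-0.014,0.038,0.005,0],[0.085,-0.014,0.038,0.005,0],[0.085,-0.014,0.038,0.005,0],[0.085,-0.014,0.038,0.005,0],[0.085,-0.014,0.038,0.005,0],[0.085,-0.014,0.038,0.005,0],[0.085,-0.014,0.038,0.005,0],[0.085,-0.014,0.038,0.005,0],[0.085,-0.014,0.038,0.005,0],[0.085,0,0,0,0]]]' | head -2;  python3 go.py .5023 -.2501 .032 22.92
```

```text
time: 5.12
eef_pos: [0.5066, -0.248, 0.1757]
t 5.12 pos [ 0.5066 -0.248   0.1757] yaw 22.96 F [-0.   0.9  1. ]
tool shift mm [-4.700e+00 -1.000e-01  1.437e+02] spin 0.04
```

```bash
python3 -m handwheel '[[[0.085,-0.005,0,0.03,0],[0.085,0,0,0.03,0],[0.085,0,0,0.03,0],[0.085,0,0,0.03,0],[0.085,0,0,0.015,0],[0.085,0,0,0.009,0],[0.085,0,0,0,0]]]' ; python3 -m handwheel '[[[0.015,0,0,0,0],[0.015,0,0,0,0],[0.015,0,0,0,0],[0.015,0,0,0,0],[0.015,0,0,0,0],[0.015,0,0,0,0],[0.015,0,0,0,0],[0.015,0,0,0,0],[0.015,0,0,0,0],[0.015,0,0,0,0]]]' 45
```

```text
time: 5.7
eef_pos: [0.5011, -0.2427, 0.0301]
tcp_rot: [0.979, 0.202, -0.001, -0.002]
contact_force: [-1.4, -0.0, -0.3]
opening: 0.995
finger_force: 0.0
time: 6.53
eef_pos: [0.503, -0.245, 0.0335]
tcp_rot: [0.979, 0.202, 0.001, 0.001]
contact_force: [-1.2, -1.2, 5.3]
opening: 0.228
finger_force: 51.0
```

```bash
python3 -m handwheel '[[[0.015,0,0,0,0],[0.015,0,0,0,0],[0.015,0,0,0,0]]]'
python3 - <<'E'
from h import *
o=[]
for c in('scene','top'):
    im=viewer.read_camera(c); cv2.imwrite(f'pics/{c}1.png',im)
    x,y=((280,170) if c=='scene' else (280,160)); o.append(cv2.resize(im[y:y+100,x:x+100],(400,400),interpolation=cv2.INTER_CUBIC))
cv2.imwrite('pics/g1.png',np.hstack(o)); print(get_state()['qpos'])
E
python3 go.py .5023 -.2501 .032 22.92
```

```text
time: 6.78
eef_pos: [0.503, -0.2449, 0.0335]
tcp_rot: [0.979, 0.202, 0.001, 0.001]
contact_force: [-0.6, -0.2, 6.3]
opening: 0.227
finger_force: 51.0
[-6.34486233e-01  2.82832951e-01  1.98405905e+00  7.12927070e-05
  8.72390908e-01  5.30382409e-01]
t 6.88 pos [ 0.503  -0.2449  0.0335] yaw 23.26 F [-0.8 -0.1  6.2]
tool shift mm [-2.7  4.5  1.5] spin 0.34
```

View pics/g1.png

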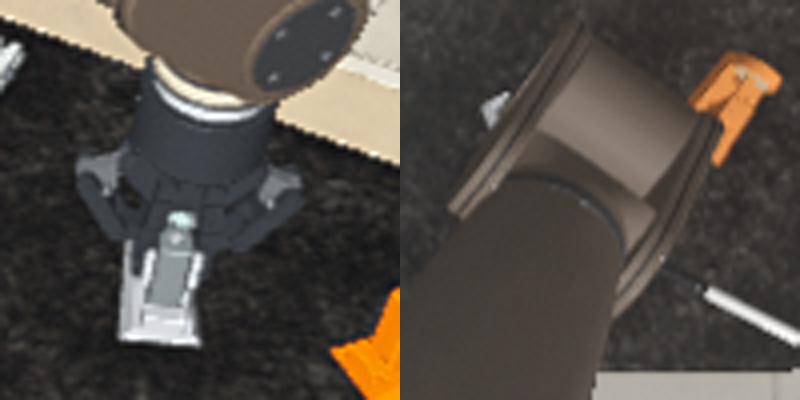

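```bash
python3 -m handwheel '[[[0.015,0,0,-0.01,0],[0.015,0,0,-0.015,0],[0.015,0,0,-0.015,0],[0.015,0,0,-0.015,0],[0.015,0,0,0,0],[0.015,0,0,0,0]]]' ; python3 go.py .4647 -.0102 .088 -.08
```

```text
time: 7.38
eef_pos: [0.5019, -0.2439, 0.0872]
tcp_rot: [0.979, 0.202, -0.0, -0.0]
contact_force: [0.4, -0.3, -3.3]
opening: 0.227
finger_force: 50.1
t 7.38 pos [ 0.5019 -0.2439  0.0872] yaw 23.29 F [ 0.4 -0.3 -3.3]
tool shift mm [  58.3 -229.3   -0.8] spin 23.37
```

```bash
python3 -m handwheel '[[[0.015,0.003,-0.012,0,0],[0.015,0.006,-0.024,0,0],[0.015,0.006,-0.024,0,0],[0.015,0.006,-0.024,0,0],[0.015,0.006,-0.024,0,0],[0.015,0.006,-0.024,0,0],[0.015,0.006,-0.024,0,0],[0.015,0.006,-0.024,0,0],[0.015,0.006,-0.024,0,0],[0.015,0.006,-0.024,0,0],[0.015,0.001,-0.002,0,0],[0.015,0,0,0,0]]]' |head -2;python3 -m handwheel '[[[0.015,0,0,0,4],[0.015,0,0,0,6],[0.015,0,0,0,6],[0.015,0,0,0,5],[0.015,0,0,0,2.4],[0.015,0,0,0,0],[0.015,0,0,0,0],[0.015,0,0,0,0]]]'; python3 go.py .4647 -.0102 .040 -.08
```

```text
time: 8.38
eef_pos: [0.4625, -0.008, 0.0856]
time: 9.05
eef_pos: [0.4643, -0.0103, 0.0869]
tcp_rot: [1.0, -0.001, -0.0, -0.0]
contact_force: [-0.3, -0.0, -3.8]
opening: 0.226
finger_force: 50.0
t 9.05 pos [ 0.4643 -0.0103  0.0869] yaw -0.1 F [-0.3 -0.  -3.8]
tool shift mm [ 0.4 -0.1 46.9] spin -0.02
```

```bash
python3 -m handwheel '[[[0.015,0,0,0.01,0],[0.015,0,0,0.012,0],[0.015,0,0,0.012,0],[0.015,0,0,0.008,0],[0.015,0,0,0,0],[0.015,0,0,0,0],[0.015,0,0,0,0]]]'
python3 - <<'E'
from fit import *
im=viewer.read_camera('scene'); cv2.imwrite('pics/scene2.png',im)
b=cv2.resize(im,None,fx=S,fy=S,interpolation=cv2.INTER_CUBIC)
s=get_state()['eef_pos']; print(s)
bx=-.0021
m=render('scene',CAR,(s[0]+.0143+bx,s[1],0),s[2]-.0335); cv2.drawContours(b,cv2.findContours(m,0,2)[0],-1,(0,255,0),1)
m=render('scene',WAY,(.545,-.0102,-.0014)); cv2.drawContours(b,cv2.findContours(m,0,2)[0],-1,(0,0,255),1)
cv2.imwrite('pics/p2.png',b[620:1020,760:1160])
E
```

```text
time: 9.63
eef_pos: [0.465, -0.0101, 0.0456]
tcp_rot: [1.0, -0.001, 0.0, 0.0]
contact_force: [0.2, -0.0, -3.8]
opening: 0.227
finger_force: 50.0
[ 0.46527478 -0.0101805   0.04595602]
```

View pics/p2.png

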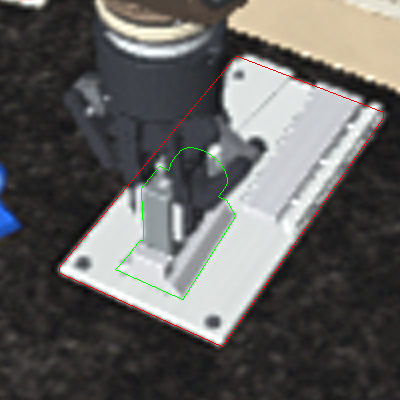

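The carrier hangs just above the open front end. Its actual foot edges (rear about (175,290), right flank to (235,212) in the crop) match the predicted green outline to within about 2 mm. Lowering until contact.

```bash
python3 -m handwheel '[[[0.015,0,0,0.003,0],[0.015,0,0,0.001,0],[0.015,0,0,0.001,0],[0.015,0,0,0,0],[0.015,0,0,0,0]]]'|sed -n '1,2p;4p'; python3 -m handwheel '[[[0.015,0,0,0.001,0],[0.015,0,0,0.001,0],[0.015,0,0,0,0],[0.015,0,0,0,0]]]'|sed -n '1,2p;4p'
```

```text
time: 10.1
eef_pos: [0.4646, -0.01, 0.0403]
contact_force: [0.2, -0.3, -3.1]
time: 10.43
eef_pos: [0.4659, -0.0103, 0.0395]
contact_force: [-1.4, -0.7, 4.5]
```

```bash
python3 -m handwheel '[[[0.015,0,0,-0.0007,0],[0.015,0.004,0,0,0],[0.015,0.005,0,0,0],[0.015,0.005,0,0,0],[0.015,0.004,0,0,0],[0.015,0,0,0,0]]]'|sed -n '1,2p;4p'; python3 -m handwheel '[[[0.015,0.004,0,0,0],[0.015,0.004,0,0,0],[0.015,0.004,0,0,0],[0.015,0.004,0,0,0],[0.015,0.002,0,0,0],[0.015,0,0,0,0],[0.015,0,0,0,0]]]'
```

```text
time: 10.93
eef_pos: [0.4843, -0.0103, 0.0394]
contact_force: [0.8, 0.6, 4.2]
time: 11.52
eef_pos: [0.5015, -0.0102, 0.0394]
tcp_rot: [1.0, -0.001, 0.001, 0.0]
contact_force: [0.2, 0.1, 5.4]
opening: 0.227
finger_force: 51.0
```

```bash
python3 -m handwheel '[[[0.055,0,0,0,0],[0.055,0,0,0,0],[0.055,0,0,0,0],[0.055,0,0,0,0],[0.055,0,0,0,0],[0.055,0,0,0,0]]]'|sed -n '1,2p;4,5p'; python3 -m handwheel '[[[0.055,-0.005,0,0,0],[0.055,-0.01,0,0,0],[0.055,-0.01,0,0,0],[0.055,-0.01,0,0,0],[0.055,-0.01,0,0,0],[0.055,-0.006,0,0,0],[0,0,0,0,0],[0,0,0,0,0],[0,0,0,0,0],[0,0,0,0,0],[0,0,0,0,0],[0,0,0,0,0]]]'; python3 go.py .45 -.0102 .021 -.08
```

```text
time: 12.02
eef_pos: [0.5003, -0.01, 0.0387]
contact_force: [-0.0, 0.6, 0.7]
opening: 0.643
time: 13.02
eef_pos: [0.45, -0.0101, 0.0391]
tcp_rot: [1.0, -0.001, 0.0, 0.0]
contact_force: [0.5, -0.4, 0.3]
opening: -0.002
finger_force: 0.0
t 13.02 pos [ 0.45   -0.0101  0.0391] yaw -0.12 F [ 0.5 -0.4  0.3]
tool shift mm [ 0.   0.1 18.1] spin -0.04
```

```bash
python3 -m handwheel '[[[0,0,0,0.006,0],[0,0,0,0.006,0],[0,0,0,0.006,0],[0,0,0,0,0],[0,0,0,0,0]]]'|sed -n '1,2p;4,5p'
python3 - <<'E'
from fit import *
im=viewer.read_camera('scene'); cv2.imwrite('pics/scene3.png',im)
b=cv2.resize(im,None,fx=6,fy=6,interpolation=cv2.INTER_CUBIC)
cv2.imwrite('pics/p3.png',b[900:1500,1140:1740])
E
```

```text
time: 13.43
eef_pos: [0.4489, -0.0098, 0.0201]
contact_force: [-0.1, 0.4, -0.2]
opening: 0.001
```

View pics/p3.png

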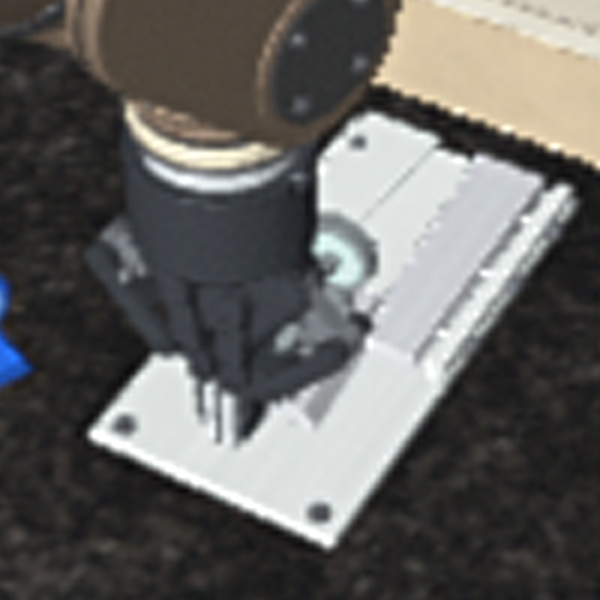

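The fingers stand shut behind the heel (crop (225,430)), and the carrier is upright between the jaw ends with its lens at (345,255). Pushing in.

```bash
python3 -m handwheel '[[[0,0.003,0,0,0],[0,0.003,0,0,0],[0,0.003,0,0,0],[0,0.003,0,0,0],[0,0.003,0,0,0],[0,0.002,0,0,0],[0,0.002,0,0,0],[0,0.002,0,0,0],[0,0,0,0,0]]]'|sed -n '1,2p;4p';python3 -m handwheel '[[[0,0.003,0,0,0],[0,0.003,0,0,0],[0,0.003,0,0,0],[0,0.003,0,0,0],[0,0,0,0,0]]]'|sed -n '1,2p;4p'; python3 -m handwheel '[[[0,0.002,0,0,0],[0,0.002,0,0,0],[0,0.002,0,0,0],[0,0,0,0,0]]]'|sed -n '1,2p;4p'; python3 go.py .494 -.0102 .0201
```

```text
time: 14.23
eef_pos: [0.471, -0.01, 0.0211]
contact_force: [-0.3, 1.0, -0.2]
time: 14.65
eef_pos: [0.4835, -0.0102, 0.0212]
contact_force: [-0.9, 0.3, -0.3]
time: 14.98
eef_pos: [0.4892, -0.0102, 0.0212]
contact_force: [0.6, -0.3, 0.8]
t 14.98 pos [ 0.4892 -0.0102  0.0212] yaw -0.12 F [ 0.6 -0.3  0.8]
tool shift mm [4.8 0.  1.1] spin
```

```bash
python3 -m handwheel '[[[0,0.002,0,0,0],[0,0.002,0,0,0],[0,0,0,0,0],[0,0,0,0,0]]]'|sed -n '1,2p;4p'
```

```text
time: 15.32
eef_pos: [0.493, -0.0101, 0.0211]
contact_force: [0.1, -0.0, -0.4]
```

```bash
python3 -m handwheel '[[[0,0.002,0,0,0],[0,0.002,0,0,0],[0,0,0,0,0],[0,0,0,0,0]]]'|sed -n '1,2p;4p'
```

```text
time: 15.65
eef_pos: [0.497, -0.0101, 0.0211]
contact_force: [-1.1, 0.3, -0.6]
```

```bash
python3 -m handwheel '[[[0,0.002,0,0,0],[0,0.001,0,0,0],[0,0,0,0,0],[0,0,0,0,0]]]'|sed -n '1,2p;4p';  python3 - <<'E'
from fit import *
im=viewer.read_camera('scene'); cv2.imwrite('pics/scene4.png',im)
b=cv2.resize(im,None,fx=6,fy=6,interpolation=cv2.INTER_CUBIC)
s=get_state()['eef_pos']
m=cv2.resize(render('scene',CAR,(s[0]+.051-.0021,s[1],0),.006),(W*6,H*6)); cv2.drawContours(b,cv2.findContours(m,0,2)[0],-1,(0,255,0),1)
cv2.imwrite('pics/p4.png',b[900:1500,1140:1740])
E
```

```text
time: 15.98
eef_pos: [0.4998, -0.0101, 0.0211]
contact_force: [0.5, -0.1, -0.4]
```

View pics/p4.png

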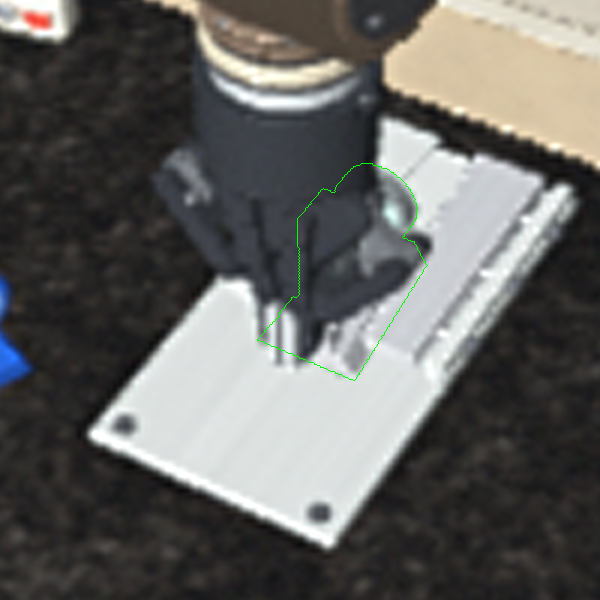

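The carrier moves ahead of the fingers. Its lens rim at (412,210) and rear foot corner at (355,375) match the prediction. Continuing to feel for the tight point.

```bash
python3 -m handwheel '[[[0,0.002,0,0,0],[0,0.002,0,0,0],[0,0,0,0,0],[0,0,0,0,0]]]'|sed -n '1,2p;4p'
```

```text
time: 16.37
eef_pos: [0.504, -0.0102, 0.0211]
contact_force: [0.3, 0.6, -0.1]
```

```bash
python3 -m handwheel '[[[0,0.002,0,0,0],[0,0.001,0,0,0],[0,0,0,0,0],[0,0,0,0,0]]]'|sed -n '1,2p;4p'
```

```text
time: 16.7
eef_pos: [0.5068, -0.0101, 0.0211]
contact_force: [-0.4, -0.5, -0.3]
```

```bash
python3 -m handwheel '[[[0,0.002,0,0,0],[0,0.001,0,0,0],[0,0,0,0,0],[0,0,0,0,0]]]'|sed -n '1,2p;4p'; python3 -m handwheel '[[[0,0.001,0,0,0],[0,0.001,0,0,0],[0,0,0,0,0],[0,0,0,0,0]]]'|sed -n '1,2p;4p'
```

```text
time: 17.03
eef_pos: [0.5099, -0.0102, 0.0211]
contact_force: [-0.8, 0.0, 0.2]
time: 17.37
eef_pos: [0.5118, -0.0101, 0.021]
contact_force: [0.3, 0.7, -0.6]
```

```bash
python3 -m handwheel '[[[0,0.002,0,0,0],[0,0.001,0,0,0],[0,0,0,0,0],[0,0,0,0,0]]]'|sed -n '1,2p;4p'; python3 -m handwheel '[[[0,0.001,0,0,0],[0,0.001,0,0,0],[0,0,0,0,0],[0,0,0,0,0]]]'|sed -n '1,2p;4p'
```

```text
time: 17.7
eef_pos: [0.5149, -0.0102, 0.0211]
contact_force: [-0.0, -0.1, 0.3]
time: 18.03
eef_pos: [0.5168, -0.0101, 0.021]
contact_force: [0.1, -0.4, -1.0]
```

```bash
python3 -m handwheel '[[[0,0.002,0,0,0],[0,0.001,0,0,0],[0,0,0,0,0],[0,0,0,0,0]]]'|sed -n '1,2p;4p'; python3 -m handwheel '[[[0,0.001,0,0,0],[0,0.001,0,0,0],[0,0,0,0,0],[0,0,0,0,0]]]'|sed -n '1,2p;4p'
```

```text
time: 18.37
eef_pos: [0.5199, -0.0102, 0.0211]
contact_force: [-0.1, -0.7, -0.1]
time: 18.7
eef_pos: [0.5218, -0.0102, 0.0211]
contact_force: [0.2, 0.3, 0.1]
```

Carrier at about +26 mm in the way's frame, still free.

```bash
python3 -m handwheel '[[[0,0.002,0,0,0],[0,0.001,0,0,0],[0,0,0,0,0],[0,0,0,0,0]]]'|sed -n '1,2p;4p'; python3 -m handwheel '[[[0,0.001,0,0,0],[0,0.001,0,0,0],[0,0,0,0,0],[0,0,0,0,0]]]'|sed -n '1,2p;4p'
```

```text
time: 19.03
eef_pos: [0.5249, -0.0102, 0.0211]
contact_force: [-0.9, 0.8, -0.3]
time: 19.37
eef_pos: [0.5268, -0.0102, 0.0211]
contact_force: [0.1, 0.5, -0.0]
```

```bash
python3 -m handwheel '[[[0,0.002,0,0,0],[0,0.001,0,0,0],[0,0,0,0,0],[0,0,0,0,0]]]'|sed -n '1,2p;4p'; python3 -m handwheel '[[[0,0.001,0,0,0],[0,0.001,0,0,0],[0,0,0,0,0],[0,0,0,0,0]]]'|sed -n '1,2p;4p'
```

```text
time: 19.7
eef_pos: [0.5299, -0.0102, 0.0211]
contact_force: [-0.3, -0.4, 0.2]
time: 20.03
eef_pos: [0.5316, -0.0101, 0.021]
contact_force: [0.0, 0.7, -0.7]
```

```bash
python3 -m handwheel '[[[0,0.002,0,0,0],[0,0.001,0,0,0],[0,0,0,0,0],[0,0,0,0,0]]]'|sed -n '1,2p;4p'; python3 -m handwheel '[[[0,0.001,0,0,0],[0,0.001,0,0,0],[0,0,0,0,0],[0,0,0,0,0]]]'|sed -n '1,2p;4p'
```

```text
time: 20.37
eef_pos: [0.5328, -0.01, 0.0204]
contact_force: [-5.3, 0.7, 3.8]
time: 20.7
eef_pos: [0.5335, -0.0099, 0.02]
contact_force: [-7.2, -0.6, 3.0]
```

```bash
python3 -m handwheel '[[[0,0.001,0,0,0],[0,0.001,0,0,0],[0,0,0,0,0],[0,0,0,0,0],[0,0,0,0,0]]]'|sed -n '1,2p;4p'
```

```text
time: 21.12
eef_pos: [0.5341, -0.0098, 0.0196]
contact_force: [-10.9, -1.4, 5.2]
```

```bash
python3 -m handwheel '[[[0,0.001,0,0,0],[0,0.001,0,0,0],[0,0,0,0,0],[0,0,0,0,0],[0,0,0,0,0]]]'|sed -n '1,2p;4p'
```

```text
time: 21.53
eef_pos: [0.5347, -0.0096, 0.0191]
contact_force: [-13.3, -0.6, 5.8]
```

```bash
python3 -m handwheel '[[[0,0.001,0,-0.0003,0],[0,0.001,0,-0.0003,0],[0,0,0,0,0],[0,0,0,0,0],[0,0,0,0,0]]]'|sed -n '1,2p;4p'
```

```text
time: 21.95
eef_pos: [0.5353, -0.0096, 0.0191]
contact_force: [-15.9, -2.5, 6.9]
```

```bash
python3 -m handwheel '[[[0,0.001,0,-0.0003,0],[0,0,0,0,0],[0,0,0,0,0],[0,0,0,0,0]]]'|sed -n '1,2p;4p';  python3 -m handwheel '[[[0,-0.002,0,0,0],[0,-0.003,0,0,0],[0,-0.003,0,0,0],[0,-0.004,0,0,0],[0,-0.01,0,0,0],[0,-0.02,0,0,0],[0,-0.02,0,0,0],[0,0,0,-0.03,0],[0,0,0,-0.03,0],[0,0,0,-0.03,0],[0,0,0,0,0]]]'|sed -n '1,2p;4p'
python3 - <<'E'
from fit import *
im=viewer.read_camera('scene'); cv2.imwrite('pics/scene5.png',im)
b=cv2.resize(im,None,fx=6,fy=6,interpolation=cv2.INTER_CUBIC)
m=cv2.resize(render('scene',CAR,(.5355+.051-.0021,-.0102,0),.006),(W*6,H*6)); cv2.drawContours(b,cv2.findContours(m,0,2)[0],-1,(0,255,0),1)
cv2.imwrite('pics/p5.png',b[860:1460,1140:1740])
E
```

```text
time: 22.28
eef_pos: [0.5356, -0.0096, 0.0192]
contact_force: [-17.4, -2.0, 7.0]
time: 23.2
eef_pos: [0.4861, -0.011, 0.119]
contact_force: [0.7, -1.3, 0.1]
```

View pics/p5.png

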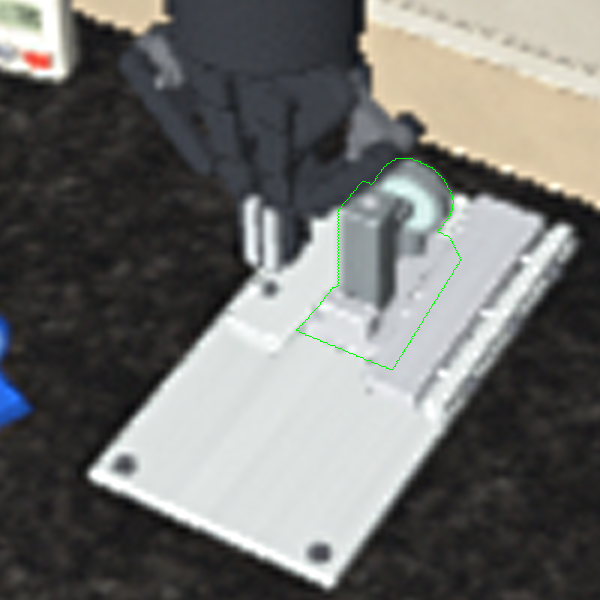

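The carrier stands upright where it was left: its stem at (365,250) and lens at (420,195) match the prediction, and the gripper is clear. Handing in.

```bash
python3 -m handwheel '[[[0,0,0,0,0],[0,0,0,0,0],[0,0,0,0,0]]]'|sed -n '1,2p;4p'; python3 -c "from plant import sign_off; print(sign_off())"
```

```text
time: 23.5
eef_pos: [0.4805, -0.0098, 0.1104]
contact_force: [0.2, -1.8, -0.7]
the job is handed in; nothing more can be done
None
```

The carrier was pushed home between the jaws with about 17 N at the heel; after the gripper backed clear it was still upright in place, and I handed the job in at about 23.5 s (the grip on the sprung jaw was not measured, and no verdict was returned).

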